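Return the balance's check weights to their fitted case

ROBOT

A 6-joint arm with a two-finger parallel gripper is mounted at the origin on a cart in front of the work surface, level with it; the furniture and walls round the work are solid. World frame = base frame: x ahead of the robot, y to its left, z up, the work surface at z = 0. Lengths are in m, angles in rad, forces in N, time in s.
With the tool pointing down it reaches from about 0.35 to 0.85 m from the base axis. Payload 8.1 kg.
Tool frame: the origin (TCP) lies at the very end of the fingers, on their centre line; the grasp point (between the pads) lies 19 mm behind it; z points along the fingers, y is the direction in which the jaws open and shut (so a half turn about z gives the same grasp; the last joint's range is limited). The gripper opens to 93 mm and grips with 3 to 60 N. Pads are 15 mm wide; open, the fingers measure 128 mm over their backs; the gripper's body (75 mm by 188 mm) begins 65 mm behind the grasp point.
Start: joints at [-1.278, 0.13, 1.488, -0, 1.523, -0.085], TCP at [0.221, -0.558, 0.219] pointing down, gripper open.
Joint ranges: [-2.96, 2.96], [-0.89, 2.26], [0.02, 2.5], [-1.34, 4.48], [0, 2.73], [-2.66, 2.66]. Speed limits (rad/s): [2.39, 2.39, 2.79, 3.14, 3.14, 3.14].

INTERFACE

Orientations are given as a rotation vector (axis times angle).
In Python, from plant import robot gives the robot as it stands.
- The arm moves only by the shell command python3 -m inch 'ROWS' [FORCE]. ROWS is JSON, a list that holds one entry, the list of rows, each a list of 7 numbers: the shift along the tool's x, y, z in cm, then the turn, a rotation vector about the tool's x, y, z in degrees, then the gripper command: -1 is fully open, 1 is shut, values between are in proportion. A call has 1 to 5 rows; each row shifts and turns the commanded pose from where the row before left it, along the tool's axes as they then stand; what a row does not reach is not made up. A row lasts 1/10 s, in which the tool goes at most 50 mm and 8.59 degrees, less where a joint would pass 70% of its speed; a pose out of reach is approached as far as the arm can. A call with a gripper value outside its range is refused whole. The fingers move at their own pace and stop on an object; FORCE is the grip in N (left out, the last holds). Time passes only in rows, so rows that do not move let the fingers close. It gives the time, the measured TCP pose, the force and the opening at its end, in the units of the state.
- robot.read_state(): the state, without advancing time (a new reading comes with each control period).
- robot.read_camera(name): name is "side" or "top" or "wrist"; returns a dict with "image" (480x640x3 uint8, blue, green, red), "K" (3x3 intrinsics, pixels), "R" (3x3) and "t" (3): a world point X has camera coordinates R X + t; the wrist camera has in their place "tool_from_camera" (4x4, takes a point from camera to tool coordinates, whose origin is the TCP and whose axes are the flange's). Camera axes: x right, y down, z forward; pixel columns grow to the right and rows downward; lengths in m; the calibration is good to about 2 mm. A picture is of the moment at which its call begins: read the wrist's pose just before it. There is no depth.
- robot.close_job(): hands the job in, once; it reports no verdict.
The state is a dict: "t": time; "q": joint angles; "dq": joint speeds; "joint_torque": joint torques, N m; "tool_pos": TCP position; "orientation": TCP orientation; "force": force on the tool from outside, world axes, zero at the start; "wrist_torque": the same for the moment, N m; "opening": finger opening in m.
Only numpy, scipy, OpenCV 4.12 (cv2) and the standard library are available. Lean on these libraries where they do the work, as an engineer would, in place of code of your own. Each camera call takes 0.05 s, during which the arm holds its last target. There are 200 camera calls.

TASK

The balance check is done: put the four steel knob weights, one of which is still on the balance pan, back into the wooden case, each standing in the well that is bored to its own size, and then shut the case's lid. Never let a weight topple over.

Things in the scene. Friction and masses are not known exactly. Their poses are not given: they have to be found in the camera images.
- weight_500: Stainless knob weight: plain cylinder with a smaller knob on top. Largest of the set (500 g): body diameter 40 mm and 44 mm tall, 62 mm tall in all with the 27 mm knob. Origin: centre of its underside, z up along its axis. Starts upright on the worktop, to the right of the case.
- weight_200: Stainless knob weight: plain cylinder with a smaller knob on top. Second largest of the set (200 g): body diameter 30 mm and 33 mm tall, 46 mm tall in all with the 21 mm knob. Origin: centre of its underside, z up along its axis. Starts upright on the steel pan of the balance.
- weight_100: Stainless knob weight: plain cylinder with a smaller knob on top. Second smallest of the set (100 g): body diameter 23 mm and 27 mm tall, 39 mm tall in all with the 17 mm knob. Origin: centre of its underside, z up along its axis. Starts upright on the worktop, to the right of the case.
- weight_50: Stainless knob weight: plain cylinder with a smaller knob on top. Smallest of the set (50 g): body diameter 17 mm and 24 mm tall, 35 mm tall in all with the 13 mm knob. Origin: centre of its underside, z up along its axis. Starts upright on the worktop, to the right of the case.
- case: Dark wooden weight case, 84 x 246 mm, 30 mm high without its lid, fixed. Origin: centre of its underside; +x points to the hinge side (away from the robot, give or take its yaw), y along its length, z up. Two pale insert blocks, flush with its rim, fill its +y and -y halves; which is where changes.
- insert_a: Pale wooden block, 71 x 116 x 26 mm, fixed in the case, top flush with its rim. Origin: centre of its underside, 26 mm below the top; axes as the case's. Two round wells: the largest weight's at (0, +26) mm, 46 mm wide, 18 mm deep; the smallest weight's at (0, -30) mm, 23 mm wide, 10 mm deep. Wells are 6 mm wider than their weights, mouths chamfered 4 mm at 45 degrees.
- insert_b: Second pale wooden block, same size, origin, axes and chamfers. Wells: the second largest weight's at (0, +28) mm, 36 mm wide, 14 mm deep; the second smallest weight's at (0, -28) mm, 29 mm wide, 12 mm deep.
- case_lid (a joint): Hinge of the dark wooden lid, rad: 0 shut, 1.86 fully open (the start, leaning on its stop). Hinge line: 42 mm along the case's +x from its origin and 30 mm up, parallel to its y. The lid is a hollow hood, 84 mm from hinge to front, 246 long, 52 high, 0.25 kg. No catch, softly damped: above about 0.9 rad it falls back open, below that it sinks shut by itself in about 2 s.
- lid_edge (a point): Middle of the lid's outer front edge (84 mm from the hinge line and 52 mm above it when shut), the highest part of its back panel while it stands open. To shut the lid, push this panel from behind, just below this edge, towards the case's -x until the lid is past 0.9 rad.
- balance: White top-loading balance, 176 x 142 mm, fixed; a steel pan 96 mm across, top 57 mm above the worktop, centre 28 mm along the balance's +x from its origin (centre of its underside). Its +x points roughly away from the robot, z up.
Not all that is in view belongs to the job. What is shaped like the weight_500 but yellow is not meant.

How it is judged:
By the outcome, as a careful person would: the job done as asked, in the order asked, and still so for the second after the job is handed in, with the robot touching nothing.
It also fails if it takes over 128 s, if anything falls off the work surface, if the arm or the gripper's body presses on something with over 40 N, if the wrist force passes 120 N, or if a joint passes its speed limit or range.

## Working session

There is one attempt and no reset: what is moved stays moved. The work goes in short steps, Python scripts to look and compute and a shell command to move; the robot and the scene stay as the last step left them, time stands still between calls to the robot, and variables do not carry over. Pictures are saved under pics/ and viewed, about 12 in all and at most 16, crops included, and the job is handed in when it is done.

```bash
ls; mkdir -p pics; cat > h.py <<'E'
import numpy as np, cv2
from scipy.spatial.transform import Rotation as Rn
from plant import robot
def snap(name,fn=None):
    s=robot.read_state(); c=robot.read_camera(name)
    if 'R' not in c or c.get('R') is None:
        T=np.array(c['tool_from_camera']); Rt=Rn.from_rotvec(s['orientation']).as_matrix()
        Rwc=Rt@T[:3,:3]; o=Rt@T[:3,3]+np.array(s['tool_pos'])
    else:
        Rwc=np.array(c['R']).T; o=-Rwc@np.array(c['t'])
    c['Rwc']=Rwc; c['o']=o
    if fn: cv2.imwrite('pics/'+fn,c['image'])
    return c
def ray(c,u,v,z):
    d=c['Rwc']@np.linalg.solve(np.array(c['K']),[u,v,1.]); return c['o']+d*(z-c['o'][2])/d[2]
def proj(c,X):
    p=np.array(c['K'])@(c['Rwc'].T@(np.array(X)-c['o'])); return p[:2]/p[2]
def st():
    s=robot.read_state(); print('t',round(s['t'],2),'p',np.round(s['tool_pos'],4),'R',np.round(Rn.from_rotvec(s['orientation']).as_matrix(),3).tolist(),'q',np.round(s['q'],3),'F',np.round(s['force'],1),'op',round(s['opening'],4))
def rel(X):
    s=robot.read_state(); print('tool cm',np.round(100*Rn.from_rotvec(s['orientation']).as_matrix().T@(np.array(X)-s['tool_pos']),2))
E
python3 - <<'E'
from h import *
st()
for n in ('side','top','wrist'):
    c=snap(n,n+'0.png'); print(n,c['o'].round(3),c['Rwc'][:,2].round(2),c['K'][0][0])
E
```

```text
pics
t 0.0 p [ 0.2212 -0.5571  0.2176] R [[0.929, 0.369, -0.001], [0.369, -0.929, 0.002], [0.0, -0.002, -1.0]] q [-1.278  0.131  1.489 -0.     1.523 -0.085] F [-0.8 -0.1  0.1] op 0.093
side [ 1.283 -0.697  0.816] [-0.61  0.51 -0.61] 520.3722041562658
top [ 0.289 -0.081  1.083] [ 0.23 -0.   -0.97] 512.706627693663
wrist [ 0.285 -0.532  0.384] [-0.23 -0.09 -0.97] 395.8305472263891
```

View pics/top0.png

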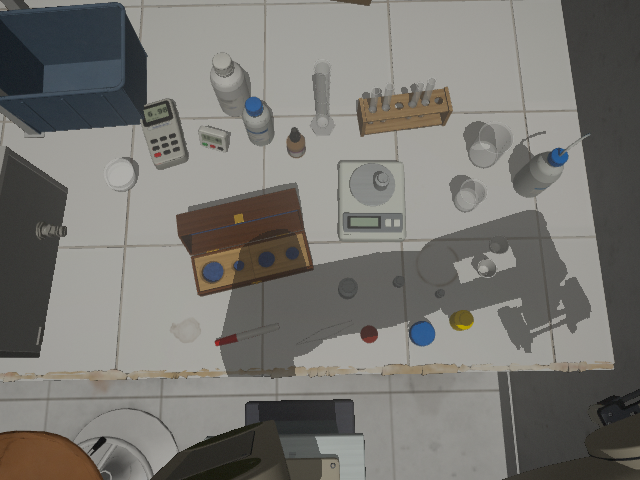

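View pics/side0.png

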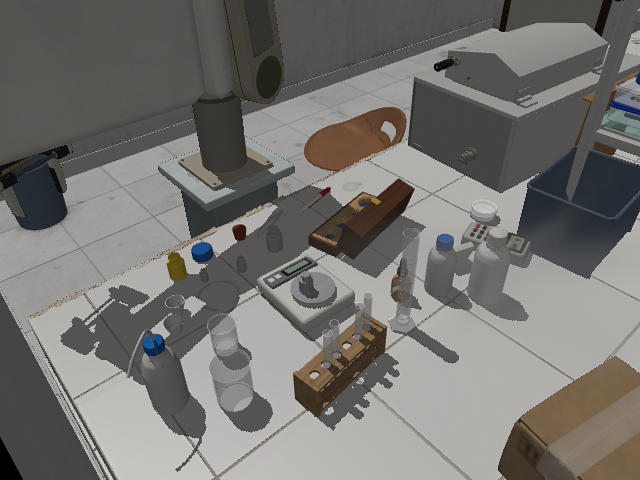

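The top view shows these candidates:
- weight_500: grey, (347,288)
- weight_100: (398,282)
- weight_50: (440,294)
- weight_200: on the pan, (381,180)
- Lookalikes: yellow weight (462,320), red stopper (369,334), blue cap (422,333), glassware (485,265) and (470,195)

The wells run left to right at (213,271), (239,266), (266,259) and (292,253). The side view agrees, with the lid standing open on the far side. I'll check the choice in one crop.

```bash
python3 - <<'E'
from h import *
c=snap('top'); im=c['image']
a=cv2.resize(im[150:330,175:475],None,fx=2.66,fy=2.66,interpolation=cv2.INTER_CUBIC)
a=cv2.convertScaleAbs(a,alpha=1.5,beta=15); cv2.imwrite('pics/crop1.png',a)
for n,u,v,z in (('500',347,286,.062),('100',398,281,.039),('50',440,293,.035),('200',381,180,.103),('w500',213,271,.03),('w50',239,266,.03),('w200',266,259,.03),('w100',292,253,.03),('pan',372,184,.057)):
    print(n,ray(c,u,v,z).round(3))
E
```

```text
500 [ 0.438 -0.133  0.062]
100 [ 0.45  -0.239  0.039]
50 [ 0.424 -0.324  0.035]
200 [ 0.646 -0.206  0.103]
w500 [0.479 0.144 0.03 ]
w50 [0.489 0.09  0.03 ]
w200 [0.503 0.034 0.03 ]
w100 [ 0.514 -0.021  0.03 ]
pan [ 0.654 -0.192  0.057]
```

View pics/crop1.png

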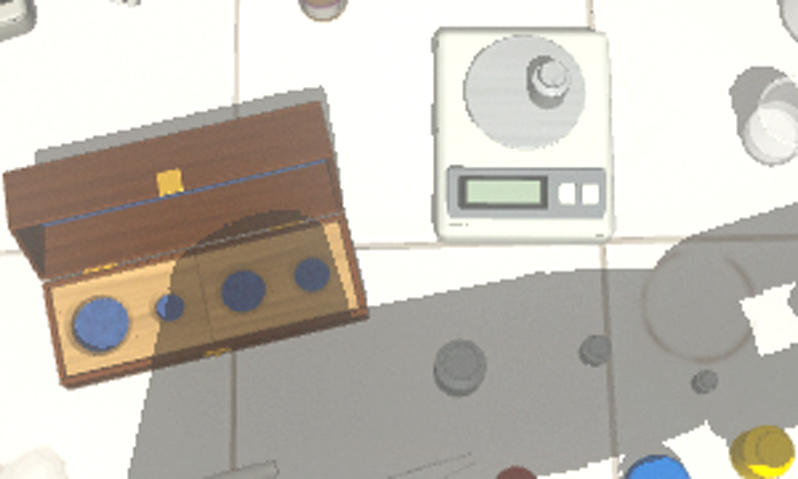

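The crop confirms the choice: grey weights largest to smallest at crop (461,359), (597,345) and (706,377), the 200 on the pan at (552,71), and yellow at (765,450), which I leave alone. From +y to -y the wells are 500, 50, 200, 100, and the case yaw is about 12°. Now I move above the weights with the jaws along the case's y axis.

```bash
python3 -m inch '[[[2.7,-2.6,0,0,0,1,-1],[2.7,-2.6,0,0,0,1,-1],[2.7,-2.6,0,0,0,1,-1],[2.7,-2.6,0,0,0,1,-1],[2.7,-2.6,0,0,0,1,-1]]]' 20
python3 -m inch '[[[2.7,-2.6,0,0,0,1,-1],[2.7,-2.6,0,0,0,1,-1],[2.7,-2.6,0,0,0,1,-1],[2.7,-2.6,0,0,0,1,-1],[2.7,-2.6,0,0,0,0.7,-1]]]'
python3 -m inch '[[[0,0,0,0,0,0,-1],[0,0,0,0,0,0,-1],[0,0,0,0,0,0,-1]]]'
python3 - <<'E'
from h import *
st(); c=snap('wrist','w1.png')
for n,p in (('500',[.438,-.133,.062]),('100',[.45,-.239,.039]),('50',[.424,-.324,.035]),('w500',[.479,.144,.03]),('w100',[.514,-.021,.03]),('pan',[.654,-.192,.057])): print(n,proj(c,p).round())
E
```

```text
t: 0.7
tool_pos: [0.3051, -0.3885, 0.2184]
orientation: [-3.109, -0.453, 0.0]
force: [-0.0, 0.3, 0.8]
opening: 0.0928
t: 1.2
tool_pos: [0.403, -0.2286, 0.2187]
orientation: [3.125, 0.326, 0.0]
force: [1.0, 0.4, -0.2]
opening: 0.0928
t: 1.5
tool_pos: [0.4021, -0.2307, 0.2185]
orientation: [3.124, 0.327, -0.001]
force: [0.1, 0.4, 0.4]
opening: 0.0931
t 1.5 p [ 0.4021 -0.2307  0.2185] R [[0.978, 0.207, -0.0], [0.207, -0.978, -0.0], [-0.0, 0.0, -1.0]] q [-0.631 -0.247  1.851 -0.     1.538  0.731] F [0.1 0.4 0.4] op 0.0931
500 [208. 151.]
100 [340. 162.]
50 [426. 210.]
w500 [-112.   28.]
w100 [95. 27.]
pan [ 339. -147.]
```

View pics/w1.png

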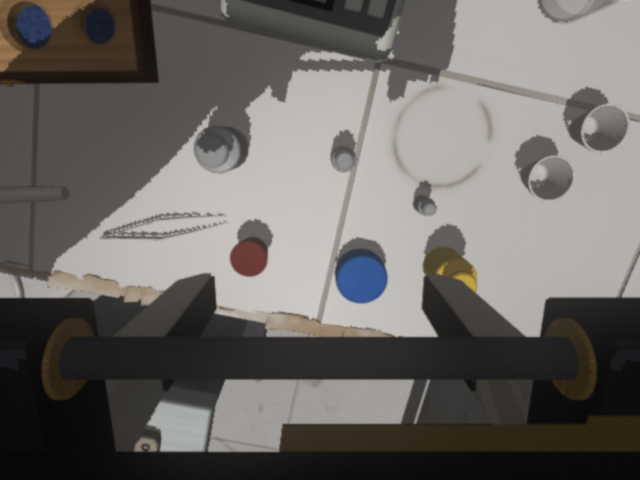

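The wrist view shows the 500 at (212,148), the 100 at (343,157) and the 50 at (426,205), all within a few pixels of the predictions. I'll take one zoomed composite to get the knob centres.

```bash
python3 - <<'E'
from h import *
im=cv2.imread('pics/w1.png')
B=[(180,115),(310,122),(393,172)]
t=[cv2.resize(im[v:v+66,u:u+66],None,fx=4,fy=4,interpolation=cv2.INTER_CUBIC) for u,v in B]
cv2.imwrite('pics/crop2.png',np.hstack(t))
E
```

```text
(no output)
```

View pics/crop2.png

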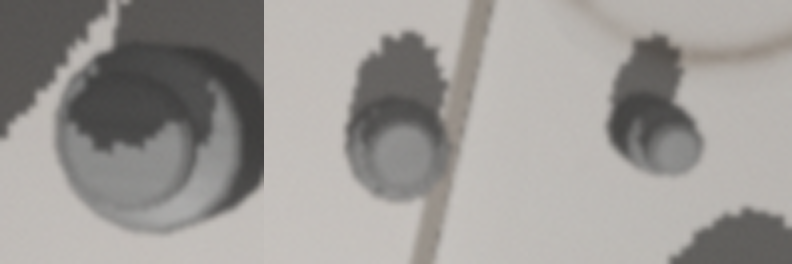

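Knob-top centres in full-image pixels: 500 at (211.5,150), 100 at (344.8,160), 50 at (429,209).

```bash
python3 - <<'E'
from h import *
s=robot.read_state(); c=snap('wrist')
for n,u,v,z in (('500',211.5,150,.062),('100',344.8,160,.039),('50',429,209,.035)):
    X=ray(c,u,v,z); print(n,X.round(4)); rel(X)
E
```

```text
500 [ 0.4393 -0.1357  0.062 ]
tool cm [ 5.62 -8.56 15.65]
100 [ 0.4523 -0.2432  0.039 ]
tool cm [ 4.69  2.22 17.96]
50 [ 0.4255 -0.3268  0.035 ]
tool cm [ 0.35  9.86 18.36]
```

```bash
python3 -m inch '[[[1.2,0.6,2,0,0,0,-1],[1.2,0.6,3,0,0,0,-1],[1.2,0.6,3,0,0,0,-1],[1.1,0.4,3,0,0,0,-1],[0,0,3,0,0,0,-1]]]' 25
python3 -m inch '[[[0,0,2.5,0,0,0,-0.3],[0,0,2,0,0,0,-0.3],[0,0,1,0,0,0,0],[0,0,0.6,0,0,0,0],[0,0,0,0,0,0,0]]]'
python3 - <<'E'
from h import *
st(); rel([.4523,-.2432,.016]); snap('side','s1.png')
E
python3 -m inch '[[[0,0,0,0,0,0,1],[0,0,0,0,0,0,1],[0,0,0,0,0,0,1],[0,0,0,0,0,0,1],[0,0,0,0,0,0,1]]]'
```

```text
t: 2.1
tool_pos: [0.4535, -0.2432, 0.0776]
orientation: [3.124, 0.324, 0.001]
force: [0.2, -0.3, -1.0]
opening: 0.0927
t: 2.6
tool_pos: [0.4527, -0.2422, 0.0175]
orientation: [-3.124, -0.326, 0.001]
force: [-0.9, 0.5, 0.8]
opening: 0.0575
t 2.6 p [ 0.4527 -0.2422  0.0175] R [[0.979, 0.206, -0.0], [0.206, -0.979, 0.0], [-0.0, -0.0, -1.0]] q [-0.591  0.098  1.911 -0.     1.133  0.772] F [-0.9  0.5  0.8] op 0.0575
tool cm [-0.06  0.09  0.15]
t: 3.15
tool_pos: [0.4534, -0.242, 0.0181]
orientation: [3.124, 0.327, 0.001]
force: [-0.3, -0.2, 2.0]
opening: 0.0219
```

```bash
python3 -m inch '[[[0,0,-0.5,0,0,0,1],[0,0,-1.5,0,0,0,1],[0,0,-2.5,0,0,0,1],[0,0,-3,0,0,0,1],[0,0,-3,0,0,0,1]]]'
python3 -m inch '[[[1,-2,-0.5,0,0,0,1],[1.1,-2.2,0,0,0,0,1],[1.1,-2.2,0,0,0,0,1],[1.1,-2.2,0,0,0,0,1],[1.1,-2.2,0,0,0,0,1]]]'
python3 -m inch '[[[1.1,-2.2,0,0,0,0,1],[1.1,-2,0,0,0,0,1],[0,0,0,0,0,0,1],[0,0,0,0,0,0,1]]]'
python3 - <<'E'
from h import *
st(); c=snap('wrist','w2.png')
for n,p in (('w500',[.479,.144,.03]),('w100',[.514,-.021,.03]),('pan',[.654,-.192,.057])): print(n,proj(c,p).round())
E
```

```text
t: 3.65
tool_pos: [0.4528, -0.2417, 0.1246]
orientation: [3.125, 0.327, 0.0]
force: [-0.5, -0.6, 0.0]
opening: 0.0221
t: 4.15
tool_pos: [0.4838, -0.1241, 0.1289]
orientation: [3.124, 0.327, 0.001]
force: [-0.9, -0.8, -1.7]
opening: 0.0221
t: 4.55
tool_pos: [0.4965, -0.0792, 0.1285]
orientation: [3.124, 0.329, 0.001]
force: [-1.0, -0.1, -1.3]
opening: 0.022
t 4.55 p [ 0.4965 -0.0792  0.1285] R [[0.978, 0.208, 0.001], [0.208, -0.978, -0.0], [0.0, 0.001, -1.0]] q [-0.26  -0.073  1.863 -0.     1.351  1.101] F [-1.  -0.1 -1.3] op 0.022
w500 [-12. 194.]
w100 [239. 194.]
pan [583.  15.]
```

View pics/w2.png

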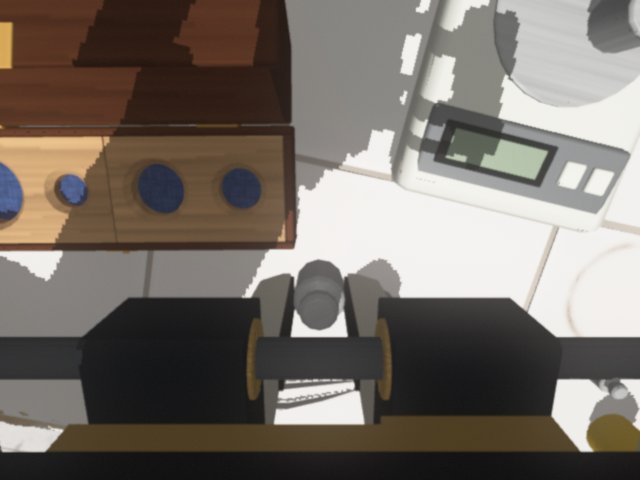

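The wells are clear here: 50 at (72,189), 200 at (161,188), 100 at (241,188). The case edges are level in the image, so the yaw is aligned, and the 100 is held upright at (320,295). Next I compute well centres from the blue floors.

```bash
cat >> h.py <<'E'
def wells(c,zs):
    hsv=cv2.cvtColor(c['image'],cv2.COLOR_BGR2HSV)
    m=cv2.inRange(hsv,(105,90,20),(130,255,255))
    n,l,S,C=cv2.connectedComponentsWithStats(m)
    for i in range(1,n):
        if S[i,4]>150:
            x,y,w,h,a=S[i]; u,v=x+w/2-.5,y+h/2-.5
            print((u,v),w,h,[ray(c,u,v,z).round(4)[:2].tolist() for z in zs])
E
python3 - <<'E'
from h import *
c=snap('wrist'); st(); wells(c,[.022,.021,.023])
for u,v in ((294,248),(295,127)): print('corner',ray(c,u,v,.03).round(4))
E
```

```text
t 4.65 p [ 0.4962 -0.08    0.1281] R [[0.978, 0.207, 0.0], [0.207, -0.978, -0.0], [0.0, 0.001, -1.0]] q [-0.262 -0.073  1.863 -0.     1.351  1.101] F [-0.5  0.2 -1.3] op 0.0221
(np.float64(10.0), np.float64(188.0)) 21 49 [[0.4842, 0.1349], [0.4839, 0.1357], [0.4845, 0.1342]]
(np.float64(160.0), np.float64(187.5)) 43 46 [[0.5059, 0.0339], [0.5057, 0.0343], [0.5061, 0.0335]]
(np.float64(71.5), np.float64(188.5)) 24 28 [[0.4926, 0.0935], [0.4924, 0.0941], [0.4929, 0.0929]]
(np.float64(235.5), np.float64(191.0)) 26 25 [[0.5142, -0.0173], [0.5141, -0.0171], [0.5144, -0.0175]]
corner [ 0.4848 -0.0647  0.03  ]
corner [ 0.5645 -0.0498  0.03  ]
```

```bash
python3 -m inch '[[[1.1,-1.8,0,0,0,0,1],[1.1,-1.8,0,0,0,0,1],[1.2,-1.7,1,0,0,0,1],[0,0,2,0,0,0,1],[0,0,2,0,0,0,1]]]'
python3 -m inch '[[[0,0,1,0,0,0,1],[0,0,0,0,0,0,1],[0,0,0,0,0,0,1]]]'
python3 - <<'E'
from h import *
st(); rel([.5172,-.021,.036])
E
```

```text
t: 5.15
tool_pos: [0.5192, -0.021, 0.0777]
orientation: [3.124, 0.327, 0.002]
force: [-0.1, -0.3, -1.0]
opening: 0.0219
t: 5.45
tool_pos: [0.5188, -0.0211, 0.0682]
orientation: [3.125, 0.326, 0.0]
force: [0.6, 0.3, -0.5]
opening: 0.0219
t 5.45 p [ 0.5188 -0.0211  0.0682] R [[0.979, 0.206, 0.0], [0.206, -0.979, -0.0], [0.0, 0.0, -1.0]] q [-0.139  0.04   1.868 -0.     1.233  1.224] F [ 0.6  0.3 -0.5] op 0.0219
tool cm [-0.16 -0.04  3.22]
```

Weight base sits at 0.050. Descending in steps.

```bash
python3 -m inch '[[[-0.1,0,1,0,0,0,1],[0,0,0.8,0,0,0,1],[0,0,0.6,0,0,0,1],[0,0,0.3,0,0,0,1],[0,0,0,0,0,0,1]]]'
python3 -m inch '[[[0,0,0.25,0,0,0,1],[0,0,0.2,0,0,0,1],[0,0,0,0,0,0,1]]]'
python3 - <<'E'
from h import *
st(); c=snap('wrist','w3.png'); cv2.imwrite('pics/w3c.png',cv2.resize(c['image'][100:400,120:520],(800,600)))
E
```

```text
t: 5.95
tool_pos: [0.5171, -0.0206, 0.0399]
orientation: [-3.124, -0.327, 0.002]
force: [-0.4, 0.3, -1.1]
opening: 0.0219
t: 6.25
tool_pos: [0.5178, -0.0207, 0.0362]
orientation: [3.124, 0.327, 0.001]
force: [0.4, -0.2, -0.6]
opening: 0.022
t 6.25 p [ 0.5178 -0.0207  0.0362] R [[0.978, 0.207, 0.0], [0.207, -0.978, -0.0], [0.0, 0.0, -1.0]] q [-0.139  0.081  1.89   0.     1.17   1.223] F [ 0.4 -0.2 -0.6] op 0.022
```

View pics/w3c.png

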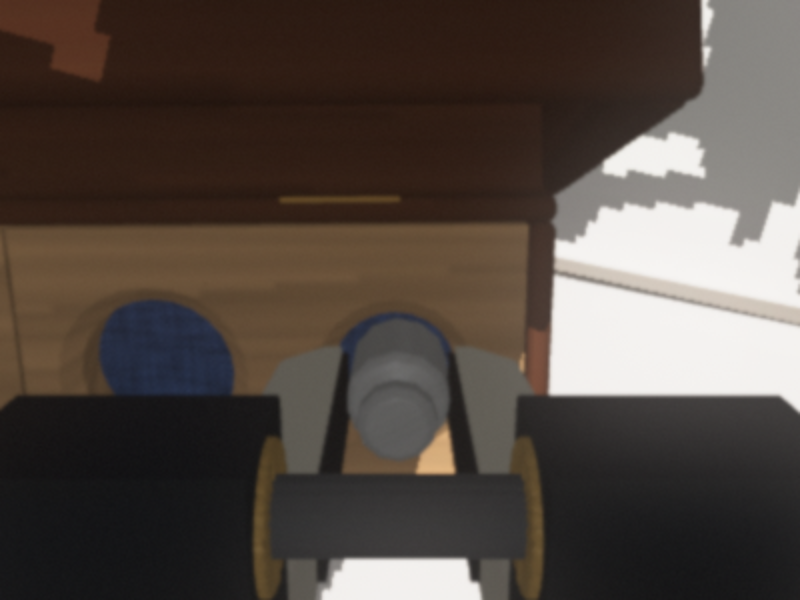

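The 100 is inside its well mouth, centred at crop (398,370), and the 200's well beside it is free. I lower until it touches.

```bash
python3 -m inch '[[[0,0,0.1,0,0,0,1],[0,0,0.1,0,0,0,1],[0,0,0,0,0,0,1]]]'
python3 -m inch '[[[0,0,0,0,0,0,0.3],[0,0,0,0,0,0,0.3],[0,0,0,0,0,0,0.3],[0,0,-0.4,0,0,0,0.3],[0,0,-0.8,0,0,0,0.3]]]'
python3 - <<'E'
from h import *
st()
E
```

```text
t: 6.6
tool_pos: [0.5185, -0.0207, 0.036]
orientation: [3.124, 0.327, 0.002]
force: [-6.2, 0.3, 14.0]
opening: 0.022
t: 7.1
tool_pos: [0.5169, -0.0206, 0.0457]
orientation: [-3.124, -0.327, 0.003]
force: [0.4, 0.1, 0.1]
opening: 0.0327
t 7.1 p [ 0.5169 -0.0206  0.0457] R [[0.978, 0.207, -0.002], [0.207, -0.978, 0.0], [-0.002, -0.001, -1.0]] q [-0.139  0.067  1.885 -0.     1.191  1.223] F [0.4 0.1 0.1] op 0.0327
```

```bash
python3 -m inch '[[[0,0,-2,0,0,0,0.3],[0,0,-3,0,0,0,0],[0,0,-3.5,0,0,0,-0.5],[0,1,-3.5,0,0,0,-1],[1,3,-2,0,0,0,-1]]]'
python3 -m inch '[[[1,3.2,-1,0,0,0,-1],[1,3.5,0,0,0,0,-1],[1,3.5,0,0,0,0,-1],[1,3.5,0,0,0,0,-1],[0,0.5,0,0,0,0,-1]]]'
python3 -m inch '[[[0,0,0,0,0,0,-1],[0,0,0,0,0,0,-1],[0,0,0,0,0,0,-1]]]'
python3 - <<'E'
from h import *
st(); c=snap('wrist','w4.png'); print(proj(c,[.646,-.206,.103]), proj(c,[.5172,-.021,.057])); rel([.646,-.206,.103])
E
```

```text
t: 7.6
tool_pos: [0.5366, -0.0567, 0.1905]
orientation: [3.124, 0.331, 0.007]
force: [1.1, 0.6, 0.6]
opening: 0.0602
t: 8.1
tool_pos: [0.605, -0.1919, 0.1962]
orientation: [3.124, 0.322, 0.0]
force: [-0.8, 0.6, -0.4]
opening: 0.0924
t: 8.4
tool_pos: [0.604, -0.1872, 0.1965]
orientation: [-3.124, -0.329, -0.0]
force: [-0.5, -0.2, -0.4]
opening: 0.0929
t 8.4 p [ 0.604  -0.1872  0.1965] R [[0.978, 0.208, 0.0], [0.208, -0.978, 0.0], [0.0, -0.0, -1.0]] q [-0.382  0.227  1.42   0.     1.494  0.979] F [-0.5 -0.2 -0.4] op 0.0929
[360.18973096 183.40367679] [ 99.24874268 283.47999836]
tool cm [3.71 2.72 9.35]
```

View pics/w4.png

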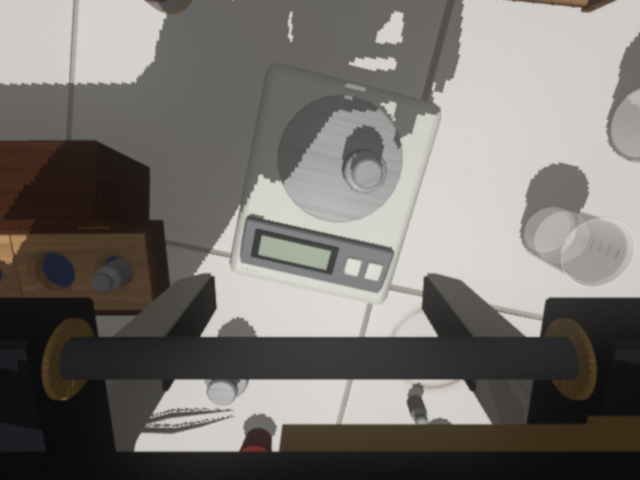

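The 100 stands in its well at (112,274). The 200 on the pan has its knob near (370,172). I'll crop to fix its centre.

```bash
python3 - <<'E'
from h import *
im=cv2.imread('pics/w4.png')
cv2.imwrite('pics/crop4.png',cv2.resize(im[130:210,325:405],None,fx=6,fy=6,interpolation=cv2.INTER_CUBIC))
c=snap('wrist')
for u,v in ((370,172),(366,170),(370,176)): rel(ray(c,u,v,.103))
E
```

```text
tool cm [4.45 3.32 9.36]
tool cm [4.58 3.05 9.36]
tool cm [4.19 3.33 9.36]
```

View pics/crop4.png

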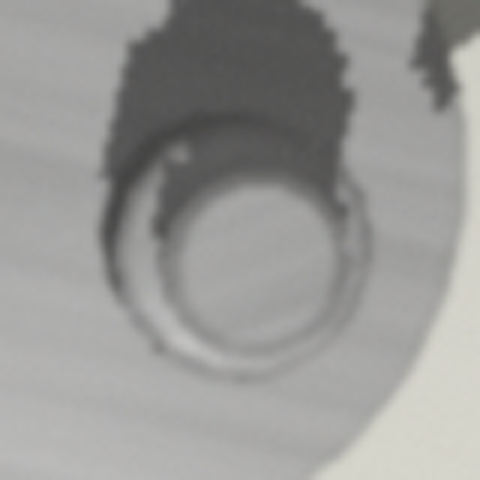

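Knob-top centre is at (367.8,173.7), which gives a tool offset of (4.3, 3.2) cm.

```bash
python3 -m inch '[[[1.5,1.1,0,0,0,0,-0.5],[1.5,1.1,1,0,0,0,-0.3],[1.3,1,2,0,0,0,-0.1],[0,0,2.5,0,0,0,-0.1],[0,0,2,0,0,0,-0.1]]]' 30
python3 -m inch '[[[0,0,2,0,0,0,-0.1],[0,0,1.5,0,0,0,-0.1],[0,0,0.8,0,0,0,-0.1],[0,0,0.3,0,0,0,-0.1],[0,0,0,0,0,0,-0.1]]]'
python3 - <<'E'
from h import *
st()
E
```

```text
t: 9.0
tool_pos: [0.6529, -0.21, 0.1198]
orientation: [-3.124, -0.328, 0.001]
force: [0.0, 0.2, -0.5]
opening: 0.0578
t: 9.5
tool_pos: [0.6531, -0.2107, 0.0755]
orientation: [3.124, 0.327, 0.001]
force: [0.2, 0.6, 0.5]
opening: 0.051
t 9.5 p [ 0.6531 -0.2107  0.0755] R [[0.978, 0.207, 0.0], [0.207, -0.978, -0.0], [0.0, 0.0, -1.0]] q [-0.387  0.458  1.362  0.     1.321  0.975] F [0.2 0.6 0.5] op 0.051
```

```bash
python3 -m inch '[[[0,0,0,0,0,0,1],[0,0,0,0,0,0,1],[0,0,0,0,0,0,1],[0,0,0,0,0,0,1],[0,0,-0.5,0,0,0,1]]]'
python3 -m inch '[[[0,0,-1.5,0,0,0,1],[0,0,-2.5,0,0,0,1],[-0.5,0,-2.5,0,0,0,1],[-1.5,-0.5,-1,0,0,0,1],[-1.5,-2,0,0,0,0,1]]]'
python3 -m inch '[[[-1.5,-2.7,0,0,0,0,1],[-1.5,-2.8,0,0,0,0,1],[-1.5,-2.8,0,0,0,0,1],[-1.4,-2.8,0,0,0,0,1],[0,-2.8,0,0,0,0,1]]]'
python3 -m inch '[[[0,-2.8,0,0,0,0,1],[0,-2.8,0,0,0,0,1],[0,-2.8,0,0,0,0,1],[0,-1.5,0,0,0,0,1],[0,0,0,0,0,0,1]]]'
python3 - <<'E'
from h import *
st(); rel([.5057,.0343,.0345])
E
```

```text
t: 10.0
tool_pos: [0.6524, -0.2106, 0.0795]
orientation: [-3.124, -0.327, 0.002]
force: [-1.8, 0.7, -2.6]
opening: 0.0292
t: 10.5
tool_pos: [0.6149, -0.1957, 0.1593]
orientation: [3.121, 0.324, 0.008]
force: [0.3, -0.1, -1.7]
opening: 0.029
t: 11.0
tool_pos: [0.5256, -0.0694, 0.1561]
orientation: [3.124, 0.326, 0.0]
force: [0.5, 0.8, -2.1]
opening: 0.0292
t: 11.5
tool_pos: [0.5064, 0.0285, 0.1559]
orientation: [-3.124, -0.331, -0.001]
force: [0.5, -1.1, -2.4]
opening: 0.0294
t 11.5 p [0.5064 0.0285 0.1559] R [[0.978, 0.209, 0.001], [0.209, -0.978, 0.0], [0.001, 0.0, -1.0]] q [-0.045 -0.085  1.822  0.     1.403  1.315] F [ 0.5 -1.1 -2.4] op 0.0294
tool cm [ 0.04 -0.59 12.14]
```

```bash
python3 -m inch '[[[0,-0.6,2,0,0,0,1],[0,0,2.5,0,0,0,1],[0,0,2.5,0,0,0,1],[0,0,1.5,0,0,0,1],[0,0,0.8,0,0,0,1]]]'
python3 -m inch '[[[0,0,0.8,0,0,0,1],[0,0,0.7,0,0,0,1],[0,0,0.5,0,0,0,1],[0,0,0.3,0,0,0,1],[0,0,0,0,0,0,1]]]'
python3 - <<'E'
from h import *
st(); rel([.5057,.0343,.0345])
E
```

```text
t: 12.0
tool_pos: [0.5046, 0.0322, 0.0608]
orientation: [3.125, 0.326, -0.003]
force: [0.5, -0.7, -1.4]
opening: 0.0291
t: 12.5
tool_pos: [0.5052, 0.0329, 0.039]
orientation: [-3.124, -0.327, 0.0]
force: [0.2, 0.2, -2.2]
opening: 0.0292
t 12.5 p [0.5052 0.0329 0.039 ] R [[0.978, 0.207, -0.0], [0.207, -0.978, 0.0], [-0.0, -0.0, -1.0]] q [-0.036  0.046  1.921 -0.     1.175  1.326] F [ 0.2  0.2 -2.2] op 0.0292
tool cm [ 0.08 -0.12  0.45]
```

```bash
python3 -m inch '[[[0,0,0.3,0,0,0,1],[0,0,0.2,0,0,0,1],[0,0,0,0,0,0,1],[0,0,0,0,0,0,1]]]'
python3 -m inch '[[[0,0,0,0,0,0,0.16],[0,0,0,0,0,0,0.16],[0,0,0,0,0,0,0.16],[0,0,-0.5,0,0,0,0.16],[0,0,-1.5,0,0,0,0.16]]]'
python3 -m inch '[[[0,0,-2.5,0,0,0,0.16],[0,0,-3,0,0,0,0.16],[-1,1,-3,0,0,0,0],[-1.5,3,-1.5,0,0,0,-0.3],[-1.5,3.5,0,0,0,0,-0.3]]]'
python3 -m inch '[[[-1.5,3.5,0,0,0,0,-0.3],[-1.5,3.5,0,0,0,0,-0.3],[-1.5,3.5,0,0,0,0,-0.3],[-1.5,3.5,0,0,0,0,-0.3],[-1.5,3.5,0,0,0,0,-0.3]]]'
python3 -m inch '[[[-1.5,3.5,0,0,0,0,-0.3],[-1.5,2.5,0,0,0,0,-0.3],[0,0,0,0,0,0,-0.3],[0,0,0,0,0,0,-0.3]]]'
python3 - <<'E'
from h import *
st(); c=snap('wrist','w5.png'); rel([.4255,-.3268,.014]);print(proj(c,[.4255,-.3268,.035]))
E
```

```text
t: 12.9
tool_pos: [0.5058, 0.033, 0.035]
orientation: [3.124, 0.327, 0.002]
force: [-3.0, 0.8, 6.4]
opening: 0.0296
t: 13.4
tool_pos: [0.5038, 0.033, 0.0533]
orientation: [-3.124, -0.327, 0.005]
force: [0.3, -0.3, 0.4]
opening: 0.0388
t: 13.9
tool_pos: [0.4837, -0.0493, 0.1591]
orientation: [3.122, 0.33, 0.011]
force: [1.2, -0.9, -0.4]
opening: 0.0575
t: 14.4
tool_pos: [0.4443, -0.2372, 0.1558]
orientation: [3.123, 0.327, 0.002]
force: [0.7, 0.4, 0.2]
opening: 0.0605
t: 14.8
tool_pos: [0.4275, -0.3008, 0.1551]
orientation: [3.125, 0.324, 0.001]
force: [0.2, 0.5, -0.4]
opening: 0.0605
t 14.8 p [ 0.4275 -0.3008  0.1551] R [[0.979, 0.205, 0.001], [0.205, -0.979, -0.0], [0.001, 0.0, -1.0]] q [-0.711 -0.041  1.782  0.     1.4    0.652] F [ 0.2  0.5 -0.4] op 0.0605
tool cm [-0.78  2.57 14.09]
[352.23274239 238.84237014]
```

View pics/w5.png

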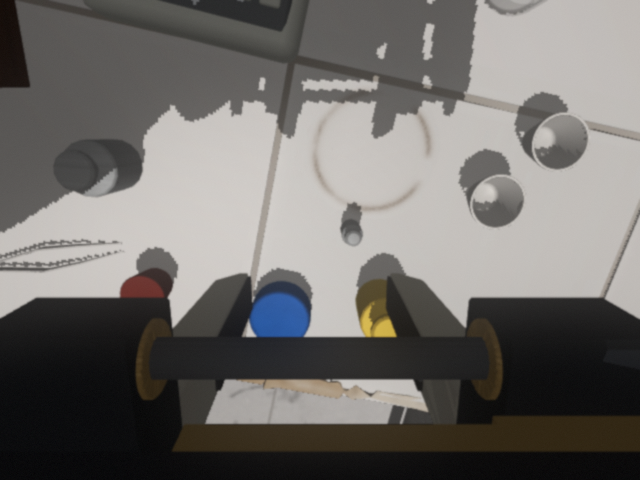

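The 50's knob is at (352,238), exactly where predicted. Yellow and blue sit about 5 cm nearer the robot, so narrowing the jaws keeps them clear.

```bash
python3 -m inch '[[[-0.4,1.3,1,0,0,0,0.1],[-0.4,1.3,2,0,0,0,0.1],[0,0,3,0,0,0,0.1],[0,0,3,0,0,0,0.1],[0,0,2,0,0,0,0.1]]]' 20
python3 -m inch '[[[0,0,1.5,0,0,0,0.1],[0,0,1,0,0,0,0.1],[0,0,0.6,0,0,0,0.1],[0,0,0,0,0,0,0.1]]]'
python3 - <<'E'
from h import *
st(); rel([.4255,-.3268,.014])
E
```

```text
t: 15.35
tool_pos: [0.4243, -0.3262, 0.0412]
orientation: [-3.122, -0.329, 0.003]
force: [0.5, 0.7, -0.2]
opening: 0.042
t: 15.75
tool_pos: [0.4251, -0.3273, 0.0128]
orientation: [-3.124, -0.327, 0.0]
force: [-0.6, 0.4, 1.4]
opening: 0.0417
t 15.75 p [ 0.4251 -0.3273  0.0128] R [[0.978, 0.207, -0.0], [0.207, -0.978, 0.0], [-0.0, -0.0, -1.0]] q [-0.752  0.164  1.848 -0.     1.13   0.61 ] F [-0.6  0.4  1.4] op 0.0417
tool cm [ 0.05 -0.04 -0.12]
```

```bash
python3 -m inch '[[[0,0,-0.2,0,0,0,0.1],[0,0,0,0,0,0,1],[0,0,0,0,0,0,1],[0,0,0,0,0,0,1],[0,0,0,0,0,0,1]]]'
python3 -m inch '[[[0,0,-0.5,0,0,0,1],[0,0,-1.5,0,0,0,1],[0,0,-3,0,0,0,1],[0,0,-3.5,0,0,0,1],[0,-1,-3,0,0,0,1]]]'
python3 -m inch '[[[1.5,-3,-1.5,0,0,0,1],[1.5,-3.5,0,0,0,0,1],[1.5,-3.5,0,0,0,0,1],[1.5,-3.5,0,0,0,0,1],[1.5,-3.5,0,0,0,0,1]]]'
python3 -m inch '[[[1.5,-3.5,0,0,0,0,1],[1.5,-3.5,0,0,0,0,1],[1.5,-3.5,0,0,0,0,1],[1.5,-3.5,0,0,0,0,1],[1.3,-3.5,0,0,0,0,1]]]'
python3 -m inch '[[[0.5,-2,0,0,0,0,1],[0,0,0,0,0,0,1],[0,0,0,0,0,0,1]]]'
python3 - <<'E'
from h import *
st(); rel([.4932,.093,.0348]); c=snap('wrist','w6.png'); wells(c,[.023,.019])
E
```

```text
t: 16.25
tool_pos: [0.4253, -0.3277, 0.0155]
orientation: [3.124, 0.327, 0.001]
force: [0.3, -0.1, 1.9]
opening: 0.016
t: 16.75
tool_pos: [0.4234, -0.3186, 0.1333]
orientation: [3.123, 0.326, 0.002]
force: [0.5, 0.7, -0.4]
opening: 0.0159
t: 17.25
tool_pos: [0.4616, -0.1345, 0.1467]
orientation: [3.124, 0.326, 0.002]
force: [1.3, 0.5, -0.6]
opening: 0.0164
t: 17.75
tool_pos: [0.4969, 0.0521, 0.1467]
orientation: [3.124, 0.327, 0.003]
force: [0.9, -0.5, -0.4]
opening: 0.0157
t: 18.05
tool_pos: [0.4973, 0.0711, 0.146]
orientation: [3.124, 0.329, 0.001]
force: [0.8, -0.2, -0.7]
opening: 0.0159
t 18.05 p [0.4973 0.0711 0.146 ] R [[0.978, 0.208, 0.001], [0.208, -0.978, -0.0], [0.001, 0.001, -1.0]] q [ 0.04  -0.09   1.846 -0.     1.385  1.401] F [ 0.8 -0.2 -0.7] op 0.0159
tool cm [ 0.05 -2.23 11.12]
(np.float64(212.0), np.float64(225.0)) 43 47 [[0.4833, 0.1498], [0.4822, 0.1507]]
(np.float64(290.0), np.float64(229.0)) 27 25 [[0.4924, 0.0921], [0.4914, 0.0922]]
```

View pics/w6.png

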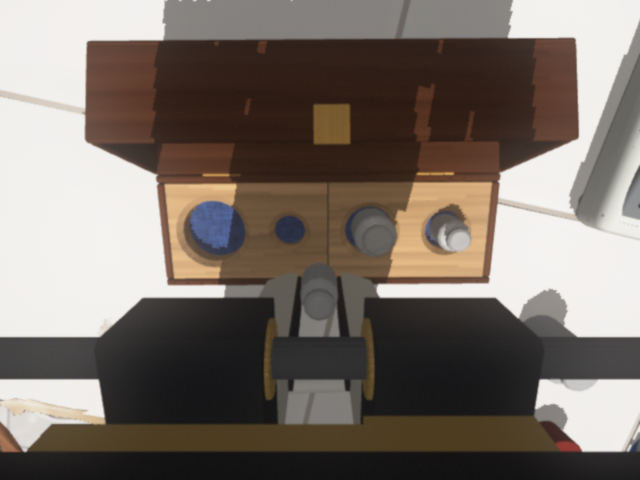

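The 200 and the 100 stand upright in their wells at (372,232) and (450,235). The 50 is held at (320,290), with its well at (290,229).

```bash
python3 -m inch '[[[0,-1.1,1,0,0,0,1],[0,-1.1,2,0,0,0,1],[0,0,2.5,0,0,0,1],[0,0,2,0,0,0,1],[0,0,1,0,0,0,1]]]'
python3 -m inch '[[[0,0,0.7,0,0,0,1],[0,0,0.7,0,0,0,1],[0,0,0.5,0,0,0,1],[0,0,0.3,0,0,0,1],[0,0,0,0,0,0,1]]]'
python3 - <<'E'
from h import *
st(); rel([.4930,.0927,.0353])
E
```

```text
t: 18.6
tool_pos: [0.4907, 0.0921, 0.0574]
orientation: [-3.125, -0.325, 0.006]
force: [-0.1, -0.2, -1.0]
opening: 0.0162
t: 19.1
tool_pos: [0.4927, 0.0926, 0.0381]
orientation: [-3.125, -0.327, 0.0]
force: [-0.2, 0.1, -0.9]
opening: 0.0161
t 19.1 p [0.4927 0.0926 0.0381] R [[0.978, 0.207, -0.0], [0.207, -0.978, 0.0], [-0.0, -0.0, -1.0]] q [0.083 0.034 1.935 0.    1.172 1.446] F [-0.2  0.1 -0.9] op 0.0161
tool cm [ 0.04 -0.01  0.28]
```

```bash
python3 -m inch '[[[0,0,0.25,0,0,0,1],[0,0,0.15,0,0,0,1],[0,0,0,0,0,0,1],[0,0,0,0,0,0,1]]]'
python3 -m inch '[[[0,0,0,0,0,0,0.42],[0,0,0,0,0,0,0.42],[0,0,0,0,0,0,0.42],[0,0,-0.5,0,0,0,0.42],[0,0,-1.5,0,0,0,0.42]]]'
python3 -m inch '[[[0,0,-2.5,0,0,0,0.42],[0,0,-3,0,0,0,0.42],[-1,1,-3,0,0,0,0],[-1.5,2.5,-1.5,0,0,0,-0.5],[-1.5,3,0,0,0,0,-0.5]]]'
python3 -m inch '[[[-1.5,3,0,0,0,0,-0.5],[-1.5,3,0,0,0,0,-0.5],[-1.5,3,0,0,0,0,-0.5],[-1.5,3,0,0,0,0,-0.5],[0,2,0,0,0,0,-0.5]]]'
python3 -m inch '[[[0,0,0,0,0,0,-0.5],[0,0,0,0,0,0,-0.5],[0,0,0,0,0,0,-0.5]]]'
python3 - <<'E'
from h import *
st(); rel([.4393,-.1357,.022]); c=snap('wrist','w7.png'); print(proj(c,[.4393,-.1357,.062]))
E
```

```text
t: 19.5
tool_pos: [0.4936, 0.0927, 0.0354]
orientation: [3.125, 0.327, 0.003]
force: [-1.7, 0.8, 6.8]
opening: 0.016
t: 20.0
tool_pos: [0.4911, 0.0925, 0.053]
orientation: [-3.124, -0.327, 0.005]
force: [0.2, 0.1, 0.8]
opening: 0.0266
t: 20.5
tool_pos: [0.4686, 0.0205, 0.1578]
orientation: [3.123, 0.33, 0.009]
force: [0.7, -0.7, -0.6]
opening: 0.0462
t: 21.0
tool_pos: [0.4361, -0.1306, 0.1545]
orientation: [3.124, 0.325, -0.0]
force: [1.0, 0.3, 0.3]
opening: 0.0693
t: 21.3
tool_pos: [0.4372, -0.1278, 0.1541]
orientation: [-3.124, -0.328, 0.0]
force: [0.3, -0.5, -0.2]
opening: 0.0697
t 21.3 p [ 0.4372 -0.1278  0.1541] R [[0.978, 0.208, -0.0], [0.208, -0.978, 0.001], [-0.0, -0.001, -1.0]] q [-0.397 -0.231  1.956  0.     1.417  0.964] F [ 0.3 -0.5 -0.2] op 0.0697
tool cm [ 0.04  0.83 13.21]
[331.0179909  238.21743507]
```

View pics/w7.png

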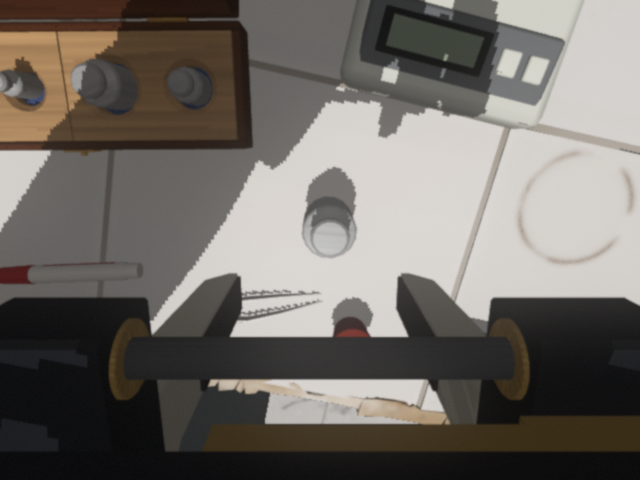

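The three weights stand in the case at (20,87), (105,83) and (190,86). The 500's knob is at (330,238), as predicted.

```bash
python3 -m inch '[[[0,0.4,1,0,0,0,-0.5],[0,0.4,2.5,0,0,0,-0.5],[0,0,3,0,0,0,-0.4],[0,0,2.5,0,0,0,-0.4],[0,0,2,0,0,0,-0.4]]]' 45
python3 -m inch '[[[0,0,1.2,0,0,0,-0.4],[0,0,0.8,0,0,0,-0.4],[0,0,0,0,0,0,-0.4]]]'
python3 -m inch '[[[0,0,0,0,0,0,1],[0,0,0,0,0,0,1],[0,0,0,0,0,0,1],[0,0,0,0,0,0,1],[0,0,0,0,0,0,1]]]'
python3 - <<'E'
from h import *
st(); rel([.4814,.1477,.036])
E
```

```text
t: 21.85
tool_pos: [0.4378, -0.1356, 0.0417]
orientation: [-3.123, -0.328, 0.003]
force: [-0.2, -0.3, 0.4]
opening: 0.0652
t: 22.15
tool_pos: [0.4383, -0.136, 0.0232]
orientation: [-3.124, -0.327, 0.002]
force: [-0.4, 0.2, 0.6]
opening: 0.0649
t: 22.65
tool_pos: [0.4394, -0.136, 0.025]
orientation: [-3.124, -0.327, -0.002]
force: [-0.9, 5.2, 5.8]
opening: 0.039
t 22.65 p [ 0.4394 -0.136   0.025 ] R [[0.978, 0.207, 0.001], [0.207, -0.978, 0.001], [0.001, -0.001, -1.0]] q [-4.130e-01 -6.000e-02  2.055e+00  1.000e-03  1.146e+00  9.490e-01] F [-0.9  5.2  5.8] op 0.039
tool cm [  9.98 -26.89  -1.07]
```

```bash
python3 -m inch '[[[0,0,-0.5,0,0,0,1],[0,0,-1.5,0,0,0,1],[0,0,-3,0,0,0,1],[0,0,-3.5,0,0,0,1],[0,-0.5,-3,0,0,0,1]]]'
python3 -m inch '[[[0.5,-1.5,-1.5,0,0,0,1],[1,-2.5,0,0,0,0,1],[1.2,-3,0,0,0,0,1],[1.2,-3,0,0,0,0,1],[1.2,-3,0,0,0,0,1]]]'
python3 -m inch '[[[1.2,-3,0,0,0,0,1],[1.2,-3,0,0,0,0,1],[1.2,-3,0,0,0,0,1],[1.2,-2.5,0,0,0,0,1],[0,-1.5,0,0,0,0,1]]]'
python3 -m inch '[[[0,0,0,0,0,0,1],[0,0,0,0,0,0,1],[0,0,0,0,0,0,1]]]'
python3 - <<'E'
from h import *
st(); rel([.4814,.1477,.037]); c=snap('wrist','w8.png'); wells(c,[.019])
E
```

```text
t: 23.15
tool_pos: [0.4374, -0.1319, 0.1404]
orientation: [3.124, 0.326, -0.001]
force: [0.9, 0.1, -4.8]
opening: 0.0389
t: 23.65
tool_pos: [0.4604, 0.0072, 0.1539]
orientation: [3.124, 0.326, -0.001]
force: [1.1, -0.5, -4.5]
opening: 0.0391
t: 24.15
tool_pos: [0.4809, 0.1451, 0.1538]
orientation: [-3.124, -0.329, 0.001]
force: [0.4, -0.8, -4.8]
opening: 0.0395
t: 24.45
tool_pos: [0.4807, 0.1424, 0.1539]
orientation: [3.124, 0.326, -0.001]
force: [0.2, -1.0, -5.6]
opening: 0.039
t 24.45 p [0.4807 0.1424 0.1539] R [[0.978, 0.206, -0.001], [0.206, -0.978, -0.001], [-0.001, 0.0, -1.0]] q [ 0.186 -0.098  1.838 -0.     1.402  1.549] F [ 0.2 -1.  -5.6] op 0.039
tool cm [ 0.19 -0.5  11.69]
```

View pics/w8.png

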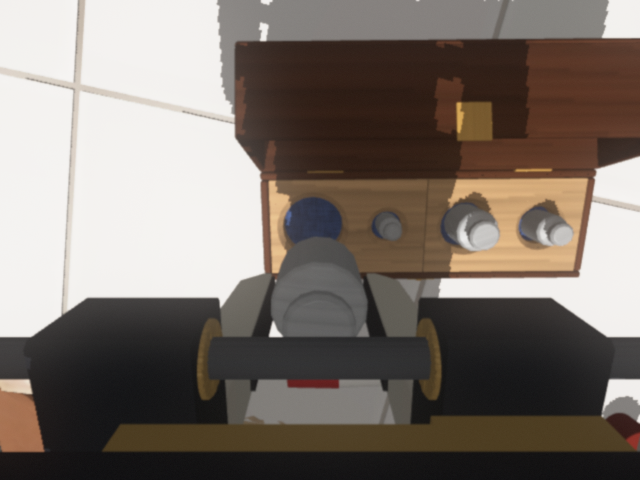

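The 50, 200 and 100 are upright in their wells at (387,226), (471,228) and (546,229). The 500 is held at (320,290), with its well at (313,222). Placing it now.

```bash
python3 -m inch '[[[0.1,-0.3,1,0,0,0,1],[0.1,-0.2,2,0,0,0,1],[0,0,2.5,0,0,0,1],[0,0,1.5,0,0,0,1],[0,0,1,0,0,0,1]]]'
python3 -m inch '[[[0,0,1,0,0,0,1],[0,0,0.9,0,0,0,1],[0,0,0.8,0,0,0,1],[0,0,0.5,0,0,0,1],[0,0,0,0,0,0,1]]]'
python3 - <<'E'
from h import *
st(); rel([.4814,.1477,.037])
E
```

```text
t: 25.0
tool_pos: [0.4807, 0.1481, 0.0721]
orientation: [3.124, 0.326, -0.004]
force: [-0.4, -0.3, -4.3]
opening: 0.0392
t: 25.5
tool_pos: [0.4814, 0.1485, 0.0415]
orientation: [3.124, 0.327, -0.002]
force: [0.7, -0.3, -4.5]
opening: 0.0392
t 25.5 p [0.4814 0.1485 0.0415] R [[0.978, 0.207, -0.001], [0.207, -0.978, -0.0], [-0.001, -0.0, -1.0]] q [0.197 0.037 1.926 0.    1.181 1.56 ] F [ 0.7 -0.3 -4.5] op 0.0392
tool cm [-0.01  0.08  0.45]
```

```bash
python3 -m inch '[[[0,0,0.3,0,0,0,1],[0,0,0.25,0,0,0,1],[0,0,0,0,0,0,1],[0,0,0,0,0,0,1]]]'
python3 -m inch '[[[0,0,0,0,0,0,-0.03],[0,0,0,0,0,0,-0.03],[0,0,0,0,0,0,-0.03],[0,0,-0.5,0,0,0,-0.03],[0,0,-1.5,0,0,0,-0.03]]]'
python3 -m inch '[[[0,0,-3,0,0,0,-0.03],[0,0,-3.5,0,0,0,0.5],[0,0,-4,0,0,0,1],[0,0,-4,0,0,0,1],[0,0,-3,0,0,0,1]]]'
python3 - <<'E'
from h import *
st(); a=snap('top','top2.png'); b=snap('side','side2.png')
def M(c):
    R=c['Rwc'].T; return np.array(c['K'])@np.c_[R,-R@c['o']]
for n,p,q in (('blue',(254,104),(445,240)),('dropper',(294,131),(404,262)),('tall',(222,62),(497,236)),('cyl',(322,68),(410,235))):
    X=cv2.triangulatePoints(M(a),M(b),np.array(p,float),np.array(q,float)); print(n,(X[:3]/X[3]).ravel().round(3))
O=np.array([.499,.064,0]);ex=np.array([.978,.207,0])
for x in (.116,.150): rel(O+ex*x+[0,0,.08])
A=a['image'][170:310,165:325];B=b['image'][150:270,290:430]
cv2.imwrite('pics/c9.png',np.hstack([cv2.resize(A,(457,400)),cv2.resize(B,None,fx=400/120,fy=400/120)[:,:340]]))
E
```

```text
t: 25.9
tool_pos: [0.4823, 0.1487, 0.037]
orientation: [-3.124, -0.327, -0.002]
force: [1.0, 0.6, -3.2]
opening: 0.0394
t: 26.4
tool_pos: [0.4806, 0.1483, 0.0558]
orientation: [3.124, 0.327, -0.004]
force: [0.9, -0.1, 0.3]
opening: 0.0479
t: 26.9
tool_pos: [0.4824, 0.1487, 0.2352]
orientation: [-3.124, -0.327, -0.005]
force: [0.4, 0.1, 0.1]
opening: 0.0206
t 26.9 p [0.4824 0.1487 0.2352] R [[0.978, 0.207, 0.003], [0.207, -0.978, 0.001], [0.003, 0.0, -1.0]] q [ 0.197 -0.139  1.727  0.     1.551  1.56 ] F [0.4 0.1 0.1] op 0.0206
blue [0.801 0.049 0.14 ]
dropper [ 0.76  -0.029  0.098]
tall [0.881 0.11  0.165]
cyl [ 0.818 -0.091  0.236]
tool cm [11.09  8.63 15.91]
tool cm [14.49  8.63 15.94]
```

View pics/c9.png

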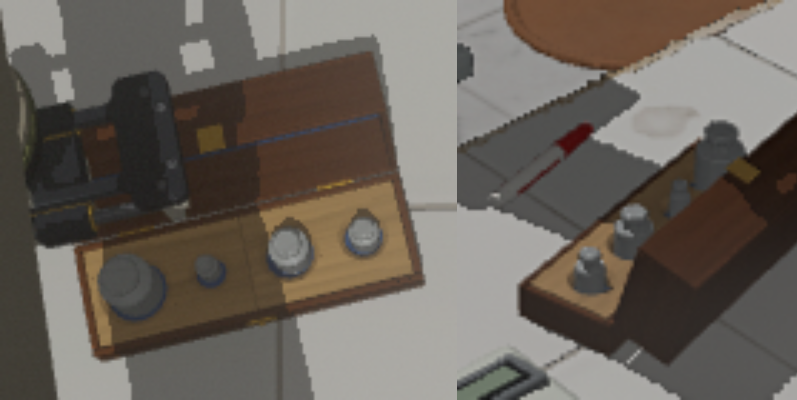

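All four weights stand in their own wells in both views. The nearest bottle is at x≈0.76, so there is room behind the lid (edge at x≈0.61). I go behind it with the gripper shut.

```bash
python3 -m inch '[[[2,1,0,0,0,0,1],[3,1.5,0,0,0,0,1],[3,1.5,0,0,0,0,1],[3,1.5,0,0,0,0,1],[3,1.5,0,0,0,0,1]]]'
python3 -m inch '[[[1,0,0,0,0,0,1],[0,0,2,0,0,0,1],[0,0,3.5,0,0,0,1],[0,0,3.5,0,0,0,1],[0,0,3.5,0,0,0,1]]]'
python3 -m inch '[[[0,0,2,0,0,0,1],[0,0,0.3,0,0,0,1],[0,0,0,0,0,0,1]]]'
python3 - <<'E'
from h import *
st(); O=np.array([.499,.064,0]);ex=np.array([.978,.207,0]); rel(O+ex*.116+[0,0,.085])
b=snap('side','side3.png'); cv2.imwrite('pics/c10.png',cv2.resize(b['image'][90:290,270:470],(600,600)))
E
```

```text
t: 27.5
tool_pos: [0.6341, 0.1086, 0.2307]
orientation: [-3.125, -0.327, 0.002]
force: [-0.9, 1.0, 0.1]
opening: 0.0007
t: 28.0
tool_pos: [0.6425, 0.111, 0.1046]
orientation: [-3.125, -0.327, 0.001]
force: [1.3, -0.3, -0.1]
opening: 0.0005
t: 28.3
tool_pos: [0.6423, 0.111, 0.0828]
orientation: [-3.125, -0.327, 0.003]
force: [-0.7, 0.2, 0.1]
opening: 0.0002
t 28.3 p [0.6423 0.111  0.0828] R [[0.978, 0.207, -0.002], [0.207, -0.978, -0.0], [-0.002, -0.0, -1.0]] q [ 0.093  0.365  1.467 -0.     1.311  1.455] F [-0.7  0.2  0.1] op 0.0002
tool cm [-3.4   1.63 -0.21]
```

View pics/c10.png

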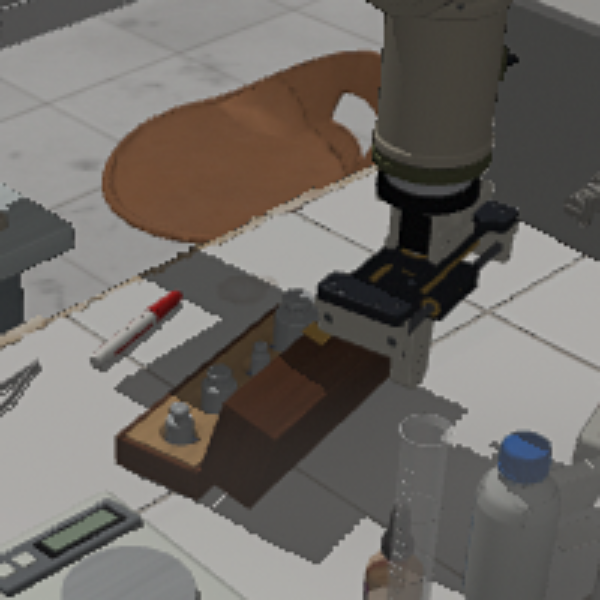

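The closed fingers are behind the lid panel at crop (405,350), clear of the bottles. Pushing towards the case's -x.

```bash
python3 -m inch '[[[-1,0,0,0,0,0,1],[-1,0,0,0,0,0,1],[-0.8,0,0,0,0,0,1],[-0.8,0,0,0,0,0,1],[-0.8,0,0,0,0,0,1]]]'
python3 -m inch '[[[-0.8,0,-0.2,0,0,0,1],[-0.8,0,-0.2,0,0,0,1],[-0.8,0,-0.2,0,0,0,1],[-0.8,0,-0.2,0,0,0,1],[-0.8,0,-0.2,0,0,0,1]]]'
python3 - <<'E'
from h import *
st(); O=np.array([.499,.064,0]);ex=np.array([.978,.207,0]); rel(O+ex*.05+[0,0,.1])
E
```

```text
t: 28.85
tool_pos: [0.6094, 0.1035, 0.0925]
orientation: [-3.123, -0.327, -0.036]
force: [14.4, 3.6, 13.2]
opening: 0.0004
t: 29.35
tool_pos: [0.5679, 0.0944, 0.1014]
orientation: [3.124, 0.327, 0.027]
force: [8.4, 1.2, 18.4]
opening: 0.0004
t 29.35 p [0.5679 0.0944 0.1014] R [[0.978, 0.207, 0.017], [0.207, -0.978, 0.002], [0.017, 0.002, -1.0]] q [0.075 0.134 1.703 0.    1.287 1.438] F [ 8.4  1.2 18.4] op 0.0004
tool cm [-2.38  1.55  0.1 ]
```

```bash
python3 -m inch '[[[-0.6,0,-0.3,0,0,0,1],[-0.7,0,-0.2,0,0,0,1],[-0.7,0,-0.1,0,0,0,1],[-0.6,0,0,0,0,0,1],[-0.6,0,0,0,0,0,1]]]'
python3 - <<'E'
from h import *
st(); O=np.array([.499,.064,0]);ex=np.array([.978,.207,0]); rel(O+ex*.05+[0,0,.1])
b=snap('side','side4.png'); cv2.imwrite('pics/c11.png',cv2.resize(b['image'][90:290,270:470],(600,600)))
E
```

```text
t: 29.85
tool_pos: [0.532, 0.0869, 0.1034]
orientation: [3.124, 0.327, 0.011]
force: [0.3, -1.5, 4.2]
opening: 0.0005
t 29.85 p [0.532  0.0869 0.1034] R [[0.978, 0.207, 0.007], [0.207, -0.978, -0.0], [0.007, 0.001, -1.0]] q [ 6.700e-02  4.500e-02  1.793e+00 -1.000e-03  1.296e+00  1.430e+00] F [ 0.3 -1.5  4.2] op 0.0005
tool cm [1.29 1.56 0.35]
```

View pics/c11.png

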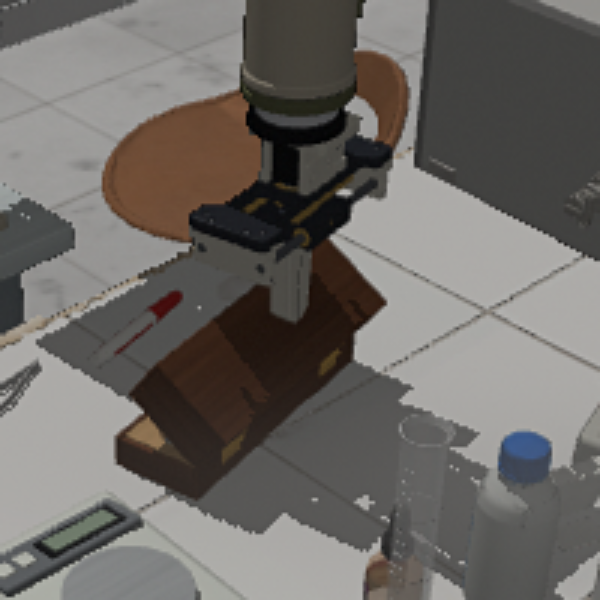

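The lid is past the tipping angle, about 45°, and the contact force has nearly gone, so it is sinking. I raise the arm clear and wait.

```bash
python3 -m inch '[[[0.3,0,-1,0,0,0,1],[0,0,-2,0,0,0,1],[0,0,-3,0,0,0,1],[0,0,-3,0,0,0,1],[0,0,-3,0,0,0,1]]]'
python3 -m inch '[[[-1,2,0,0,0,0,1],[-1,3,0,0,0,0,1],[-1,3,0,0,0,0,1],[-1,3,0,0,0,0,1],[-1,3,0,0,0,0,1]]]'
python3 -m inch '[[[-1,3,0,0,0,0,1],[-1,3,0,0,0,0,1],[-1,3,0,0,0,0,1],[0,1,0,0,0,0,1],[0,0,0,0,0,0,1]]]'
for i in 1 2 3 4; do python3 -m inch '[[[0,0,0,0,0,0,1],[0,0,0,0,0,0,1],[0,0,0,0,0,0,1],[0,0,0,0,0,0,1],[0,0,0,0,0,0,1]]]' >/dev/null; done
python3 - <<'E'
from h import *
st(); a=snap('top'); b=snap('side')
cv2.imwrite('pics/c12.png',np.hstack([cv2.resize(a['image'][160:320,150:350],(500,400)),cv2.resize(b['image'][150:270,290:430],(300,400))]))
E
```

```text
t: 30.4
tool_pos: [0.5329, 0.0879, 0.222]
orientation: [-3.124, -0.327, -0.002]
force: [0.5, 0.8, 0.5]
opening: 0.0003
t: 30.9
tool_pos: [0.5129, -0.0607, 0.221]
orientation: [3.124, 0.327, 0.002]
force: [-0.4, -0.2, 0.1]
opening: 0.0003
t: 31.4
tool_pos: [0.5044, -0.1647, 0.2204]
orientation: [3.125, 0.323, 0.002]
force: [-0.2, 0.8, -0.3]
opening: 0.0004
t 33.4 p [ 0.5039 -0.1636  0.2196] R [[0.978, 0.207, 0.0], [0.207, -0.978, 0.0], [0.0, -0.0, -1.0]] q [-0.411 -0.06   1.682  0.     1.52   0.952] F [ 0.9  0.2 -0.2] op 0.0001
```

I have hit the picture limit, so I check numerically. I compare the brown lid mask in both views with the projected outline of a shut lid, and with one slightly open.

```bash
python3 - <<'E'
from h import *
O=np.array([.499,.064,0]);ex=np.array([.978,.207,0]);ey=np.array([-.207,.978,0])
def box(c,th):
    m=np.zeros((480,640),np.uint8); P=[]
    for x,z in ((0,0),(-84,0),(-84,52),(0,52)):
        X=(.042+(x*np.cos(th)+z*np.sin(th))/1e3); Z=.03+(-x*np.sin(th)+z*np.cos(th))/1e3
        for y in (-.123,.123): P.append(proj(c,O+ex*X+ey*y+[0,0,Z]))
    for x in (-.042,.042):
        for y in (-.123,.123): P.append(proj(c,O+ex*x+ey*y))
    cv2.fillConvexPoly(m,cv2.convexHull(np.int32(np.round(P))),1); return m
for n in ('top','side'):
    c=snap(n); h=cv2.cvtColor(c['image'],cv2.COLOR_BGR2HSV)
    b=((h[...,0]<18)&(h[...,1]>70)&(h[...,2]>15)).astype(np.uint8)
    nn,l,S,C=cv2.connectedComponentsWithStats(b); i=l[tuple(np.int32(proj(c,O+[0,0,.082]))[::-1])]
    print(n,'label',i,S[i]); k=(l==i)
    for th in (0,.1,.2,.5,.9,1.86):
        m=box(c,th)>0; print(th,round((k&m).sum()/(k|m).sum(),3),end='; ')
    hh=h[k]; print('\npale insert px',int(((hh[:,2]>130)&(hh[:,1]<150)).sum()))
E
```

```text
top label 13 [ 184  229  100   66 3843]
0 0.623; 0.1 0.589; 0.2 0.567; 0.5 0.501; 0.9 0.46; 1.86 0.347; 
pale insert px 0
side label 19 [ 308  176   81   81 3570]
0 0.889; 0.1 0.873; 0.2 0.853; 0.5 0.818; 0.9 0.706; 1.86 0.34; 
pale insert px 0
```

```bash
python3 -m inch '[[[0,3,0,0,0,0,1],[0,4,0,0,0,0,1],[0,4,0,0,0,0,1],[0,4,0,0,0,0,1],[0,3,0,0,0,0,1]]]' | head -2
python3 -m inch '[[[0,0,0,0,0,0,1],[0,0,0,0,0,0,1]]]' >/dev/null
python3 - <<'E'
from h import *
O=np.array([.499,.064,0]);ex=np.array([.978,.207,0]);ey=np.array([-.207,.978,0])
for n in ('top','side'):
    c=snap(n); h=cv2.cvtColor(c['image'],cv2.COLOR_BGR2HSV)
    b=((h[...,0]<20)&(h[...,1]>55)&(h[...,2]>10)).astype(np.uint8)
    b=cv2.morphologyEx(b,cv2.MORPH_CLOSE,np.ones((5,5)))
    nn,l,S,C=cv2.connectedComponentsWithStats(b); i=l[tuple(np.int32(proj(c,O+[0,0,.07]))[::-1])]
    k=np.argwhere(l==i)[:,::-1]; hull=cv2.convexHull(k.astype(np.int32)); print(n,S[i][:4])
    dirs=[(1,0),(-1,0),(0,1),(0,-1),(1,1),(-1,1),(1,-1),(-1,-1)]
    print('mask',[int((k@np.array(d)).max()) for d in dirs])
    for th in (0,.05,.1,.2):
        P=[proj(c,O+ex*x+ey*y) for x in(-.042,.042) for y in(-.123,.123)]
        for x,z in ((0,0),(-84,0),(-84,52),(0,52)):
            X=.042+(x*np.cos(th)+z*np.sin(th))/1e3; Z=.03+(-x*np.sin(th)+z*np.cos(th))/1e3
            P+=[proj(c,O+ex*X+ey*y+[0,0,Z]) for y in(-.123,.123)]
        P=np.array(P); print(th,[int((P@np.array(d)).max()) for d in dirs])
E
```

```text
t: 34.1
tool_pos: [0.5412, -0.342, 0.2194]
top [184 224 129  72]
mask [312, -184, 295, -224, 581, 99, 79, -436]
0 [313, -183, 295, -222, 583, 99, 80, -433]
0.05 [313, -183, 295, -221, 583, 98, 81, -431]
0.1 [313, -183, 295, -220, 583, 97, 82, -430]
0.2 [313, -182, 295, -218, 583, 96, 84, -427]
side [308 175  81  82]
mask [388, -308, 256, -175, 596, -65, 204, -526]
0 [389, -306, 257, -174, 597, -62, 204, -524]
0.05 [390, -306, 257, -173, 597, -62, 205, -524]
0.1 [391, -306, 257, -172, 597, -62, 205, -524]
0.2 [392, -307, 257, -171, 597, -62, 206, -524]
```

Both unobstructed views fit the shut lid (θ = 0) best, to within 1–3 px. I hand in.

```bash
python3 -c "
from h import *
st(); print(robot.close_job())"
```

```text
t 34.4 p [ 0.5411 -0.3387  0.2195] R [[0.978, 0.208, -0.0], [0.208, -0.978, 0.001], [-0.0, -0.001, -1.0]] q [-0.64   0.234  1.371  0.     1.538  0.722] F [-0.3 -0.7 -0.8] op 0.0004
the job is handed in; nothing more can be done
None
```

The four steel weights are back in the case, each in its own well (from +y: 500, 50, 200, 100), and the lid is shut. I placed them in the order 100, 200, 50, 500. The job took 34.4 s, and the arm was clear of everything when I handed it in. The yellow weight was not touched.

**Weights:** the last views before closing (top and side) showed all four upright in their wells. Each was lowered until the tool height matched its well floor. The 100, 200 and 50 also showed a clear contact force; the 500 only a slight easing of its weight.

**Lid:** I had used up the 16 pictures, so the shut lid was checked by numbers only. In both the top and side views, the lid's outline matches the shut position best, to within 1–3 px. A first version of that check gave a poor overlap in the top view, probably because the arm was in the way. I moved the arm aside and repeated it. I could not see the weights again under the closed lid.

**Forces:** while pushing the lid, the wrist readings I took were at most about 20 N.

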